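# Feel the rim of the slab trough for chips

## Task

The terracotta trough on the dial scale has just been weighed; now feel its rim for chips. With the closed fingertips pointing down, lightly touch the top of the rim at the corner beside the notch and run them anticlockwise (seen from above) along the middle of the wall tops, into every corner, all the way round to the corner at the notch's other side, then lift off. Keep a light touch the whole way, do not pick up, shift or turn the trough, and leave the cup in it and everything else alone.

Things in the scene. Friction and masses are not known exactly. Their poses are not given: they have to be found in the camera images.
- trough: Open-topped terracotta trough, loose on the scale's pan, turned any way round: 156 (its x) x 100 (its y) x 65 mm high, walls 12 mm thick, 0.9 kg. Origin: centre of its underside, z up. Rim level, 65 mm above the origin; its only gap is a notch 40 mm wide, 18 mm deep, in the middle of the short wall at the +x end. Nothing is above it; it sinks a little when pressed
- scale: Green dial bench scale fixed to the table, 200 x 180 mm, dial on its +x face. Origin: centre of its underside. Its round aluminium pan, 220 mm across, top 100 mm above the table, is sprung: under the fingers the trough's rim (about 165 mm above the table) sinks 1 mm per 1.2 N, up to 18 mm, and comes back up
- pinch_cup: Bystander: small terracotta cup, 42 mm wide, 38 mm high, standing loose inside the trough, well below its rim. Origin: centre of its underside
- glaze_jar: Bystander: clear jar with white cap, about 58 mm wide and 85 to 100 mm high, standing beside the scale. Origin: centre of its underside
- batten: Bystander: wooden rolling batten 240 x 30 x 12 mm lying beside the scale, long along its x. Origin: centre of its underside
- clay_arch: Bystander: pale clay arch (table-shaped), 140 x 150 x 97 mm, on the board at the left. Origin: centre of its underside
- bowl: Bystander: white bowl, 120 mm wide, 50 mm high, on the board at the right. Origin: centre of its underside
- tub: Bystander: white lidded tub, 80 mm wide, about 75 to 90 mm high, on the board at the right. Origin: centre of its underside
- brush: Bystander: brush lying on the table beyond the scale. Origin on its underside
- rim0 (a point): Unmarked point on top of the trough's rim, middle of the wall: corner at the notched end, just anticlockwise of the notch, where the tracing starts; trough frame (72, 44, 65) mm
- rim1 (a point): Unmarked point on top of the trough's rim, middle of the wall: first long wall, a third along; trough frame (24, 44, 65) mm
- rim2 (a point): Unmarked point on top of the trough's rim, middle of the wall: first long wall, two thirds along; trough frame (-24, 44, 65) mm
- rim3 (a point): Unmarked point on top of the trough's rim, middle of the wall: first corner of the plain end; trough frame (-72, 44, 65) mm
- rim4 (a point): Unmarked point on top of the trough's rim, middle of the wall: middle of the plain short end; trough frame (-72, 0, 65) mm
- rim5 (a point): Unmarked point on top of the trough's rim, middle of the wall: second corner of the plain end; trough frame (-72, -44, 65) mm
- rim6 (a point): Unmarked point on top of the trough's rim, middle of the wall: second long wall, a third along; trough frame (-24, -44, 65) mm
- rim7 (a point): Unmarked point on top of the trough's rim, middle of the wall: second long wall, two thirds along; trough frame (24, -44, 65) mm
- rim8 (a point): Unmarked point on top of the trough's rim, middle of the wall: last corner, on the other side of the notch, where the tracing ends; trough frame (72, -44, 65) mm
Things that resemble listed ones, but are neither listed nor needed, are in the scene too. There is more than one size of the trough; the one meant has the size given above.

How it is judged:
By the outcome, as a careful person would: the job done as asked, in the order asked, and still so for the second after the job is handed in, with the robot touching nothing.
It also fails if it takes over 58 s, if anything falls off the work surface, if the arm or the gripper's body presses on something with over 40 N, if the wrist force passes 120 N, or if a joint passes its speed limit or range.

## Robot

A 7-joint arm with a two-finger parallel gripper is mounted at the origin on the work surface. World frame = base frame: x ahead of the robot, y to its left, z up, the work surface at z = 0. Lengths are in m, angles in rad, forces in N, time in s.
With the tool pointing down it reaches from about 0.4 to 0.875 m from the base axis. Payload 19.3 kg.
Tool frame: the origin (TCP) lies between the finger pads; the fingertips stand 17 mm ahead of it and the grasp point (between the pads) lies 2 mm behind it; z points along the fingers, y is the line along which they close (so a half turn about z gives the same grasp; the last joint's range is limited). The gripper opens to 85 mm and grips with 20 to 120 N. Pads are 22 mm wide; open, the fingers measure 114 mm over their backs; the gripper's body (76 mm by 85 mm) begins 54 mm behind the grasp point. The pads swing forward as they close: fully open they stand 13 mm farther back than shut.
Start: joints at [-1.412, 0.521, -0.036, 1.599, 0.021, 1.021, -0.113], TCP at [0.142, 0.609, 0.227] pointing down, gripper open.
Joint ranges: [-2.91, 2.91], [-0.3, 2.13], [-1.5, 1.42], [0.17, 2.43], [-1.26, 4.41], [0.16, 1.93], [-2.52, 2.52]. Speed limits (rad/s): [1.89, 1.89, 2.39, 2.39, 3.01, 3.01, 3.01].

## Interface

Orientations are given as [roll, pitch, yaw] about the fixed x, y, z axes, in that order (R = Rz(yaw) Ry(pitch) Rx(roll)).
In Python, from workcell import bot gives the robot as it stands.
- The arm moves only by the shell command python3 -m inch 'ROWS' [FORCE]. ROWS is JSON, a list of rows, each a list of 7 numbers: the shift along the tool's x, y, z in units of 200 mm (1.0 is 200 mm), then the turn, a rotation vector about the tool's x, y, z in units of 90 degrees (1.0 is 90 degrees), then the opening, from 0 (shut) to 1 (fully open). In form: [[x, y, z, rx, ry, rz, grip], ...]. A call has 1 to 20 rows; each row is the pose to reach, as a shift and turn from the pose commanded when the call began, along the tool's axes at that moment; what a row does not reach only later rows make up. A row lasts 1/8 s, in which the tool goes at most 62.5 mm and 10.7 degrees, less where a joint would pass 70% of its speed; a pose out of reach is approached as far as the arm can. A call with a number of a shift or a turn outside -1 to 1 is refused whole. A call with a gripper value outside its range is refused whole. The fingers move at their own pace and stop on an object; FORCE is the grip in N (left out, the last holds). Time passes only in rows, so rows that repeat a pose let the fingers close. It gives the time, the measured TCP pose, the force, the opening and the grip force at its end, in the units of the state.
- bot.observe(): the state, without advancing time (a new reading comes with each control period).
- bot.grab_frame(name): name is "scene" or "top" or "wrist"; returns a dict with "img" (420x560x3 uint8, red, green, blue), "z_map" (420x560 float32, m along the optical axis (not along the pixel's ray), 0 where there is no reading), "vfov" (degrees; the focal length in pixels is half the picture's height over the tangent of half this angle, whatever the lens; pixels are square), "cx", "cy" (the principal point, pixels), "rvec" (rotation vector, rad) and "tvec" (3), from world to camera coordinates, as OpenCV has them. Camera axes: x right, y down, z forward; pixel columns grow to the right and rows downward; lengths in m; the calibration is good to about 2 mm. A picture is of the moment at which its call begins.
- bot.job_done(): hands the job in; it is judged then, once.
The state is a dict: "clock": time; "qpos": joint angles; "qd": joint speeds; "joint_efforts": joint torques, N m; "position": TCP position; "tool_rot": TCP orientation; "force": force on the tool from outside, world axes, zero at the start; "moment": the same for the moment, N m; "grip_width": finger opening in m; "finger_force": force on a finger pad.
Only numpy, scipy, OpenCV 4.12 (cv2) and the standard library are available. Lean on these libraries where they do the work, as an engineer would, in place of code of your own. Each camera call takes 0.05 s, during which the arm holds its last target. There are 200 camera calls.

## Working session

There is one attempt and no reset: what is moved stays moved. The work goes in short steps, Python scripts to look and compute and a shell command to move; the robot and the scene stay as the last step left them, time stands still between calls to the robot, and variables do not carry over. Pictures are saved under pics/ and viewed, at most 10 in all, crops included, and the job is handed in when it is done.

```bash
mkdir -p pics; cat > h.py <<'E'
import numpy as np,cv2
from workcell import bot
def grab(n):
    f=bot.grab_frame(n); np.savez(f'/tmp/{n}.npz',**f); return f
def pts(f):
    z=f['z_map'];H,W=z.shape;fl=H/2/np.tan(np.radians(f['vfov'])/2)
    v,u=np.mgrid[:H,:W];P=np.dstack([(u-f['cx'])/fl*z,(v-f['cy'])/fl*z,z])
    R=cv2.Rodrigues(np.array(f['rvec'],float))[0];t=np.array(f['tvec'],float).ravel()
    return (P-t)@R   # R^T (P-t)
E
python3 - <<'E'
from h import *
for n in('top','scene'):
    f=grab(n);cv2.imwrite(f'pics/{n}1.png',f['img'][...,::-1])
s=bot.observe();print(s)
E
```

```text
{'clock': 0.1, 'qpos': array([-1.41218399,  0.52196106, -0.03630486,  1.59993683,  0.02119992,
        1.02105981, -0.11276191]), 'qd': array([-8.64708860e-05, -6.41706739e-04,  1.04403564e-03,  5.45660024e-04,
        4.21157278e-04, -1.09432371e-03,  6.41480634e-04]), 'joint_efforts': array([ 5.15691048e-03, -9.28478980e+01,  1.98517397e+00, -3.70523393e+01,
        1.82515680e-02,  5.31985730e-03,  2.01595907e-05]), 'position': array([0.14174225, 0.60842013, 0.22698446]), 'tool_rot': array([-3.14061557e+00,  7.76450296e-05,  2.91278759e+00]), 'force': array([ 0.20940832,  0.08349198, -0.10171132]), 'moment': array([-0.03147295,  0.04177157, -0.01886561]), 'finger_force': 0.0, 'grip_width': 0.08533535228857139}
```

View pics/top1.png

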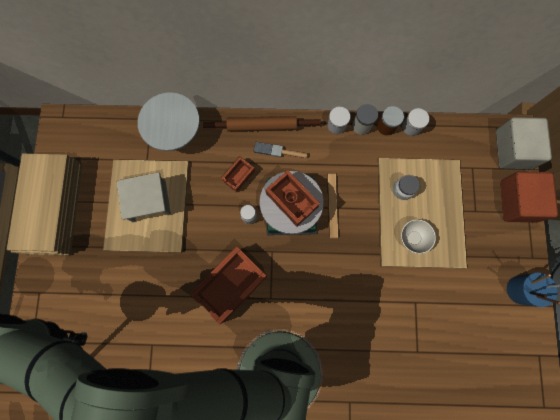

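View pics/scene1.png

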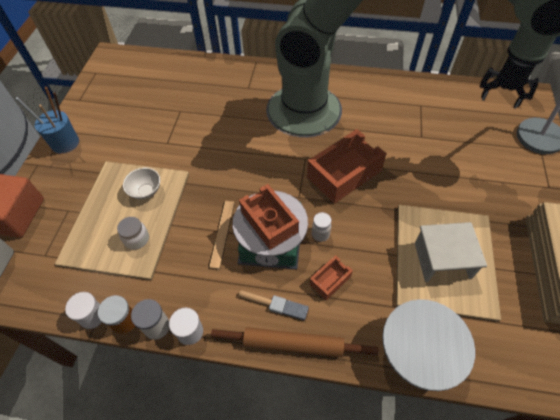

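Three terracotta troughs appear in top: a small one at (238,174), a large one at (230,285), and one on the scale pan at (293,198). The scale one, with the cup inside, fits. I'll confirm it in a crop and fit its rim.

```bash
python3 - <<'E'
from h import *
out=[]
for n,(u,v) in (('top',(293,200)),('scene',(270,217))):
    f=dict(np.load(f'/tmp/{n}.npz'));P=pts(f)
    c=f['img'][v-40:v+40,u-40:u+40,::-1];out.append(cv2.resize(c,None,fx=5,fy=5,interpolation=cv2.INTER_CUBIC))
    Q=P[v-45:v+45,u-45:u+45].reshape(-1,3)
    m=(Q[:,2]>.155)&(Q[:,2]<.175);q=Q[m]
    r=cv2.minAreaRect((q[:,:2]*1000).astype(np.float32))
    print(n,m.sum(),np.median(q[:,2]),np.percentile(q[:,2],[5,95]),r)
    # boundary by colour-free: pan level
    p=Q[(Q[:,2]>.09)&(Q[:,2]<.108)];print(' pan',len(p),np.median(p[:,2]),p.min(0),p.max(0))
    # notch: points at 0.135-0.153 near
    k=Q[(Q[:,2]>.14)&(Q[:,2]<.153)];print(' mid',len(k),k.mean(0))
    print(' pix mm',np.linalg.norm(P[v-40,u]-P[v-41,u])*1000)
cv2.imwrite('pics/crop1.png',np.hstack(out))
E
```

```text
top 520 0.1649509466042086 [0.15930223 0.16937957] ((579.8135986328125, -26.139808654785156), (156.673095703125, 101.31163024902344), 43.96811294555664)
 pan 1685 0.10071378131235977 [ 0.46647093 -0.13416783  0.09000552] [0.68612878 0.12226614 0.10796649]
 mid 172 [ 0.56870602 -0.03666377  0.14705467]
 pix mm 4.6010998090462385
scene 710 0.16424209648686733 [0.15700546 0.16755581] ((580.87255859375, -26.74615478515625), (158.53265380859375, 101.82738494873047), 44.307647705078125)
 pan 1818 0.0998724398477221 [ 0.46613785 -0.13488562  0.09193914] [0.68751473 0.0841084  0.10797477]
 mid 352 [ 0.57882669 -0.02943229  0.14619531]
 pix mm 3.876914733999936
```

View pics/crop1.png

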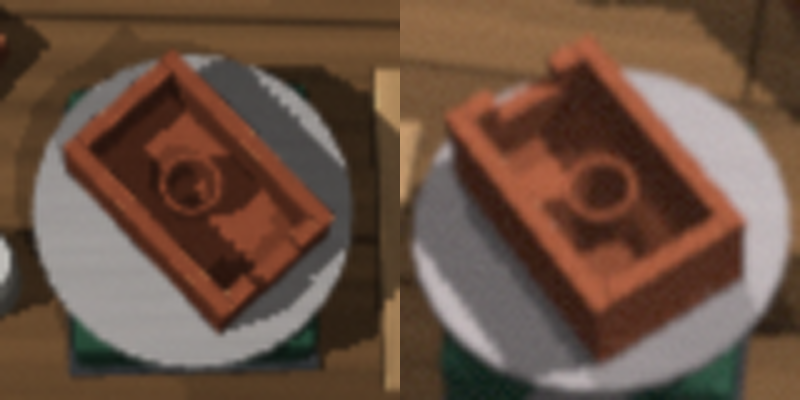

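The middle trough on the scale measures 156x101 mm at rim height 165 mm, so it is the right one. The notch is at its lower-right end in top (about 287,252 in the crop), giving yaw ≈ -135.9° and centre ≈ (0.580,-0.026). I'll approach high with the fingers closing.

```bash
python3 -m inch '[[-0.05,-0.05,-0.15,0,0,0,0],[-0.25,-0.2,-0.3,0,0,0,0],[-0.5,-0.4,-0.4,0,0,0,0],[-0.7,-0.65,-0.4,0,0,0,0],[-0.95,-0.86,-0.4,0,0,0,0],[-0.95,-0.86,-0.4,0,0,0,0]]' 20; python3 -c "
from h import *
s=bot.observe();print(s['qpos'],s['position'],s['clock'],s['grip_width'])"
```

```text
clock: 0.85
position: [0.2902, 0.3948, 0.3078]
tool_rot: [-3.141, 0.001, 2.908]
force: [-0.1, 1.6, 0.8]
grip_width: -0.0001
finger_force: 0.0
[-1.09057444  0.21856306  0.03848182  1.84308579 -0.00848711  1.08012378
  0.28773847] [0.29018635 0.39475894 0.30782096] 0.85 -0.00011280393976270079
```

```bash
python3 -m inch '[[-0.15,-0.15,0,0,0,0,0],[-0.4,-0.35,0,0,0,0.1,0],[-0.65,-0.6,0,0,0,0.2,0],[-0.9,-0.8,0,0,0,0.3,0],[-0.95,-0.87,0,0,0,0.4,0],[-0.95,-0.87,0,0,0,0.5,0],[-0.95,-0.87,0,0,0,0.6,0],[-0.95,-0.87,0,0,0,0.68,0],[-0.95,-0.87,0,0,0,0.68,0]]'; cat > rel.py <<'E'
import sys
from h import *
from scipy.spatial.transform import Rotation as Ro
C=np.array([.5803,-.0264]);YAW=-135.9   # trough
def world(x,y): a=np.radians(YAW);return C+np.array([x*np.cos(a)-y*np.sin(a),x*np.sin(a)+y*np.cos(a)])
def rel(x,y,z,yaw=44.1):
    s=bot.observe();R=Ro.from_euler('xyz',s['tool_rot'])
    d=R.inv().apply(np.r_[world(x,y),z]-s['position'])/.2
    r=(R.inv()*Ro.from_euler('xyz',[np.pi,0,np.radians(yaw)])).as_rotvec()/(np.pi/2)
    return d,r
if __name__=='__main__':
    print(np.round(rel(*map(float,sys.argv[1:4])),4)); s=bot.observe();print(s['qpos'],s['position'],s['tool_rot'],s['force'],s['clock'])
E
python3 rel.py 0 0 .32
```

```text
clock: 1.98
position: [0.4332, 0.1861, 0.3073]
tool_rot: [-3.141, 0.0, 1.846]
force: [-0.5, 0.6, -0.5]
grip_width: -0.0002
finger_force: 0.0
[[-1.2223e+00  4.1900e-01 -6.3400e-02]
 [-2.0000e-04  3.0000e-04  6.8530e-01]]
[-0.83233992  0.19219573  0.35449044  1.89718493 -0.07570802  1.06555768
 -0.17181032] [0.43319431 0.18606474 0.30729859] [-3.14118186e+00  2.07667727e-04  1.84611557e+00] [-0.49735735  0.55418762 -0.4789244 ] 1.975
```

```bash
python3 -m inch '[[-0.15,0.05,0,0,0,0.1,0],[-0.4,0.15,-0.05,0,0,0.2,0],[-0.7,0.25,-0.06,0,0,0.3,0],[-0.95,0.35,-0.06,0,0,0.4,0],[-1,0.42,-0.06,0,0,0.5,0],[-1,0.42,-0.06,0,0,0.6,0],[-1,0.42,-0.06,0,0,0.685,0],[-1,0.42,-0.06,0,0,0.685,0]]'; python3 rel.py 0 0 .32
python3 - <<'E'
from h import *
f=grab('wrist');cv2.imwrite('pics/w1.png',f['img'][...,::-1])
P=pts(f);print((np.abs(P[...,2]-.165)<.006).sum())
E
```

```text
clock: 2.98
position: [0.5683, 0.0161, 0.3192]
tool_rot: [-3.141, 0.001, 0.772]
force: [-1.0, -0.1, 0.7]
grip_width: -0.0001
finger_force: 0.0
[[-1.055e-01  1.939e-01 -4.000e-03]
 [-1.000e-04  4.000e-04  1.800e-03]]
[-0.60196255  0.40782656  0.66140924  1.6581431  -0.26757055  1.16863396
 -0.67283329] [0.56834873 0.01610057 0.31918419] [-3.14144119e+00  6.09848672e-04  7.72487582e-01] [-0.96963401 -0.13909084  0.7135488 ] 2.975
4549
```

View pics/w1.png

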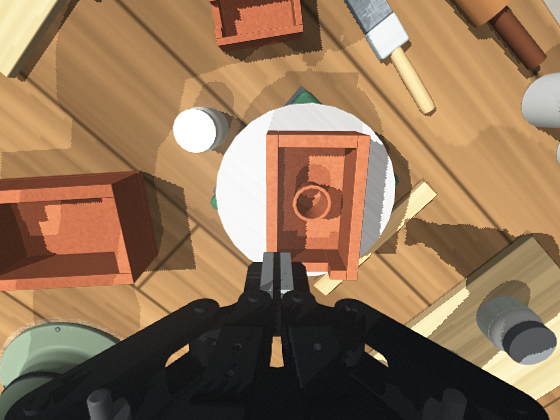

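Wrist view: the trough is square in view with its rim spanning about (267,132)–(370,280). The notched end is at the bottom, partly behind the fingertips at (280,265). I'll refine the fit from the wrist depth.

```bash
python3 - <<'E'
from h import *
f=dict(np.load('/tmp/wrist.npz'));P=pts(f);im=f['img'].astype(int)
red=(im[...,0]>im[...,2]*1.7+20)
s=np.zeros(red.shape,bool);s[100:300,250:390]=1
from scipy.optimize import least_squares
m=s&red&(np.abs(P[...,2]-.165)<.006);q=P[m]
print(m.sum(),np.median(q[:,2]),np.percentile(q[:,2],[5,95]))
r=cv2.minAreaRect((q[:,:2]*1000).astype(np.float32));print(r)
a=np.radians(44.1)
for yaw in(43.5,44,44.5):
    a=np.radians(yaw);t=(q[:,:2]-[.5803,-.0264])@np.array([[-np.cos(a),np.sin(a)],[-np.sin(a),-np.cos(a)]])
    # wall midlines by sides, excluding corners: long walls y=+-44, plain end x=-72
    A=t[(abs(t[:,0])<55)&(t[:,1]>25)];B=t[(abs(t[:,0])<55e-3)&(t[:,1]<-.025)];A=t[(abs(t[:,0])<55e-3)&(t[:,1]>.025)];E=t[(t[:,0]<-.055)&(abs(t[:,1])<.03)];N=t[(t[:,0]>.055)]
    for n,k,ax in(('+y',A,1),('-y',B,1),('-x',E,0),('+x',N,0)):
        if len(k)>9: print(yaw,n,len(k),np.percentile(k[:,ax],[2,50,98])*1e3, np.polyfit(k[:,1-ax],k[:,ax],1)[0])
E
```

```text
4412 0.1659743561009957 [0.16377102 0.16715102]
((579.3834228515625, -28.231430053710938), (155.8061981201172, 99.25030517578125), 44.04060363769531)
43.5 +y 1303 [38.23145908 43.33218916 49.75656862] 0.006870489753891875
43.5 -y 1060 [-49.19998585 -43.22989372 -37.8237288 ] 0.010495616372579845
43.5 -x 830 [-75.6407462  -69.95211599 -63.94705566] -0.00565980664136996
43.5 +x 437 [55.93708263 69.91156109 78.90885229] -0.26868994973927934
44 +y 1311 [38.38396277 43.41675621 49.70667594] -0.0022735074513586893
44 -y 1053 [-48.82968239 -42.9750022  -37.84486332] 0.001681423269706795
44 -x 836 [-75.72618214 -69.8576672  -64.07698287] 0.003806088305542322
44 +x 440 [56.13166467 70.05672775 79.16632449] -0.2720311657313903
44.5 +y 1306 [38.14032963 43.44947298 49.80400224] -0.011335565034998196
44.5 -y 1053 [-48.54825677 -43.09739989 -37.72868756] -0.006935391072313415
44.5 -x 838 [-75.86521109 -69.86960403 -64.06383217] 0.01255332504352869
44.5 +x 446 [55.91615258 70.26158394 79.44228078] -0.28582978460255243
```

```bash
sed -i 's/^C=.*/C=np.array([.5797,-.0270]);YAW=-136.0/;s/yaw=44.1/yaw=44.0/' rel.py; python3 rel.py .072 .044 .2
```

```text
[[-4.712e-01  4.116e-01  5.966e-01]
 [-1.000e-04  2.000e-04  4.100e-03]]
[-0.60157074  0.40743087  0.6608064   1.65815637 -0.26728445  1.16859262
 -0.67124472] [0.5683328  0.01609672 0.31929971] [-3.14145958e+00  3.68243228e-04  7.74346663e-01] [ 0.52576176 -0.25146544  0.34143365] 3.025
```

```bash
python3 -m inch '[[-0.15,0.15,0.05,0,0,0.004,0],[-0.3,0.3,0.2,0,0,0.004,0],[-0.471,0.411,0.35,0,0,0.004,0],[-0.471,0.411,0.5,0,0,0.004,0],[-0.471,0.411,0.58,0,0,0.004,0],[-0.471,0.411,0.6,0,0,0.004,0],[-0.471,0.411,0.6,0,0,0.004,0],[-0.471,0.411,0.6,0,0,0.004,0]]'; python3 rel.py .072 .044 .2
python3 - <<'E'
from h import *
f=grab('wrist');cv2.imwrite('pics/w2.png',cv2.resize(f['img'][80:380,180:430,::-1],None,fx=2,fy=2,interpolation=cv2.INTER_CUBIC))
E
```

```text
clock: 4.03
position: [0.5582, -0.1086, 0.2003]
tool_rot: [3.141, -0.001, 0.763]
force: [-0.2, -0.3, -0.9]
grip_width: -0.0001
finger_force: 0.0
[[ 0.0008  0.001   0.0016]
 [ 0.0005 -0.0006 -0.0029]]
[-0.3348226   0.535041    0.60722299  1.8036486  -0.37506073  0.91881397
 -0.36939624] [ 0.55821568 -0.10863732  0.20031361] [ 3.14080984e+00 -8.68294468e-04  7.63360184e-01] [-0.21008371 -0.32306285 -0.86342367] 4.025
```

View pics/w2.png

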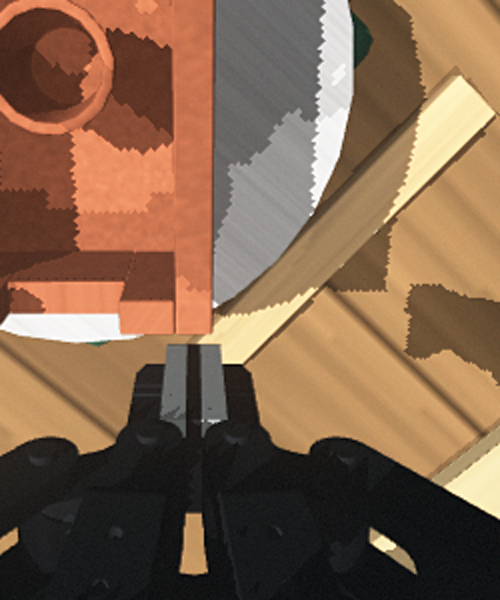

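Crop: the finger pair is centred at x≈195 and the wall spans x≈175–213 (centre 194), so it is aligned laterally. I'll check the other axis using the fingertip depth in the same camera.

```bash
python3 - <<'E'
from h import *
import rel
f=dict(np.load('/tmp/wrist.npz'));P=pts(f);a=np.radians(rel.YAW)
M=np.array([[np.cos(a),-np.sin(a)],[np.sin(a),np.cos(a)]])
T=(P[...,:2]-rel.C)@M*1e3
print('tcp',(bot.observe()['position'][:2]-rel.C)@M*1e3)
for u in(265,270,275,280,285,290):
    print(u,[(v,np.round(T[v,u],1).tolist(),round(P[v,u,2]*1e3,1)) for v in range(243,262,3)])
E
```

```text
tcp [72.22573915 43.80033314]
265 [(243, [76.0, 36.9], np.float64(166.4)), (246, [78.6, 36.8], np.float64(165.4)), (249, [157.4, 30.0], np.float64(1.4)), (252, [62.0, 38.6], np.float64(208.9)), (255, [62.0, 38.7], np.float64(212.3)), (258, [61.7, 38.8], np.float64(216.0)), (261, [61.0, 39.0], np.float64(220.4))]
270 [(243, [76.0, 40.1], np.float64(166.6)), (246, [78.5, 40.1], np.float64(165.7)), (249, [157.3, 36.1], np.float64(1.6)), (252, [61.9, 41.1], np.float64(209.2)), (255, [62.0, 41.1], np.float64(212.4)), (258, [62.1, 41.2], np.float64(215.3)), (261, [61.9, 41.2], np.float64(218.7))]
275 [(243, [76.3, 43.3], np.float64(166.0)), (246, [78.9, 43.3], np.float64(164.9)), (249, [157.9, 42.2], np.float64(0.5)), (252, [61.7, 43.5], np.float64(209.7)), (255, [62.1, 43.5], np.float64(212.1)), (258, [61.4, 43.5], np.float64(216.8)), (261, [61.4, 43.6], np.float64(219.7))]
280 [(243, [76.1, 46.5], np.float64(166.5)), (246, [78.5, 46.5], np.float64(165.9)), (249, [152.9, 48.3], np.float64(11.3)), (252, [62.2, 46.0], np.float64(208.5)), (255, [61.8, 45.9], np.float64(212.7)), (258, [61.6, 45.9], np.float64(216.4)), (261, [61.9, 45.9], np.float64(218.7))]
285 [(243, [76.6, 49.7], np.float64(165.3)), (246, [78.8, 49.7], np.float64(165.2)), (249, [151.8, 54.2], np.float64(13.6)), (252, [61.7, 48.4], np.float64(209.8)), (255, [61.9, 48.4], np.float64(212.6)), (258, [61.8, 48.3], np.float64(216.0)), (261, [61.9, 48.2], np.float64(218.7))]
290 [(243, [144.2, 60.0], np.float64(13.4)), (246, [148.3, 60.1], np.float64(12.8)), (249, [152.3, 60.1], np.float64(12.6)), (252, [155.9, 60.1], np.float64(13.3)), (255, [61.7, 50.8], np.float64(213.0)), (258, [61.8, 50.6], np.float64(216.0)), (261, [62.2, 50.5], np.float64(218.3))]
```

```bash
cat > fz.py <<'E'
from h import *
F=[];Z=[]
for i in range(6):
    f=bot.grab_frame('wrist');s=bot.observe();F.append(s['force']);Z.append(s['position'])
P=pts(f);q=P[150:235,265:288,2];q=q[abs(q-.163)<.012]
t=P[...,2][120:230,60:400];t=t
print('F',np.mean(F,0).round(2),np.std(F,0).round(2),'pos',np.mean(Z,0).round(4),'rim',np.median(q).round(4),len(q),s['clock'])
E
python3 fz.py; python3 -m inch '[[0.0008,0.001,0.03,0,0,-0.003,0],[0.0008,0.001,0.06,0,0,-0.003,0],[0.0008,0.001,0.07,0,0,-0.003,0],[0.0008,0.001,0.07,0,0,-0.003,0]]'; python3 fz.py; python3 -m inch '[[0,0,0.01,0,0,0,0],[0,0,0.02,0,0,0,0],[0,0,0.02,0,0,0,0]]'; python3 fz.py
```

```text
F [-0.21  0.04 -0.07] [0.51 0.41 0.57] pos [ 0.5579 -0.1088  0.1999] rim 0.166 1699 4.375
clock: 4.88
position: [0.5579, -0.109, 0.1853]
tool_rot: [-3.141, 0.0, 0.767]
force: [-0.7, -0.0, -0.4]
grip_width: -0.0002
finger_force: 0.0
F [-0.28  0.19 -0.13] [0.48 0.51 0.43] pos [ 0.5581 -0.109   0.1856] rim 0.166 1823 5.175
clock: 5.55
position: [0.5579, -0.1089, 0.1813]
tool_rot: [-3.141, 0.0, 0.767]
force: [0.5, 0.4, -0.2]
grip_width: -0.0
finger_force: 0.0
F [-0.17 -0.08  0.08] [0.37 0.51 0.71] pos [ 0.558  -0.1089  0.1815] rim 0.166 1857 5.85
```

```bash
python3 -m inch '[[0,0,0.007,0,0,0,0],[0,0,0.01,0,0,0,0],[0,0,0.01,0,0,0,0]]'; python3 fz.py; python3 -m inch '[[0,0,0.007,0,0,0,0],[0,0,0.01,0,0,0,0],[0,0,0.01,0,0,0,0]]'; python3 fz.py
```

```text
clock: 6.22
position: [0.558, -0.1089, 0.1794]
tool_rot: [-3.142, 0.0, 0.767]
force: [0.8, -0.8, -0.9]
grip_width: -0.0
finger_force: 0.0
F [-0.01 -0.28 -0.22] [0.35 0.22 0.43] pos [ 0.558  -0.1089  0.1795] rim 0.166 1865 6.525
clock: 6.9
position: [0.558, -0.1089, 0.1774]
tool_rot: [-3.142, 0.0, 0.767]
force: [-1.0, -0.4, 0.3]
grip_width: 0.0002
finger_force: 0.0
F [ 0.16  0.32 -0.01] [0.4  0.42 0.33] pos [ 0.558  -0.1089  0.1775] rim 0.166 1868 7.2
```

```bash
python3 - <<'E'
from h import *
import rel
f=grab('wrist')
P=pts(f);a=np.radians(rel.YAW)
M=np.array([[np.cos(a),-np.sin(a)],[np.sin(a),np.cos(a)]])
T=(P[...,:2]-rel.C)@M*1e3
for u in(270,280): print(u,[(v,np.round(T[v,u],1).tolist(),round(P[v,u,2]*1e3,1)) for v in range(225,264,3)])
g=grab('scene')
A=cv2.resize(f['img'][180:280,220:320,::-1],(400,400),interpolation=cv2.INTER_CUBIC)
B=cv2.resize(g['img'][160:260,220:320,::-1],(400,400),interpolation=cv2.INTER_CUBIC)
cv2.imwrite('pics/w3.png',np.hstack([A,B]))
E
```

```text
270 [(225, [55.4, 40.7], np.float64(166.9)), (228, [57.3, 40.7], np.float64(166.5)), (231, [59.8, 40.7], np.float64(164.8)), (234, [60.9, 40.7], np.float64(166.5)), (237, [62.7, 40.7], np.float64(166.4)), (240, [64.9, 40.6], np.float64(165.5)), (243, [66.4, 40.6], np.float64(166.1)), (246, [68.2, 40.6], np.float64(166.3)), (249, [70.8, 40.6], np.float64(164.7)), (252, [62.3, 41.1], np.float64(186.4)), (255, [61.9, 41.1], np.float64(190.4)), (258, [62.0, 41.2], np.float64(193.4)), (261, [61.7, 41.3], np.float64(196.9))]
280 [(225, [56.1, 46.2], np.float64(165.1)), (228, [57.1, 46.2], np.float64(167.0)), (231, [59.4, 46.2], np.float64(165.8)), (234, [61.1, 46.2], np.float64(166.0)), (237, [62.9, 46.2], np.float64(166.0)), (240, [64.2, 46.2], np.float64(167.2)), (243, [66.9, 46.2], np.float64(165.0)), (246, [68.3, 46.2], np.float64(166.1)), (249, [69.9, 46.2], np.float64(166.6)), (252, [62.1, 46.0], np.float64(186.7)), (255, [61.7, 45.9], np.float64(190.8)), (258, [62.3, 45.9], np.float64(192.7)), (261, [61.7, 45.9], np.float64(196.9))]
```

View pics/w3.png

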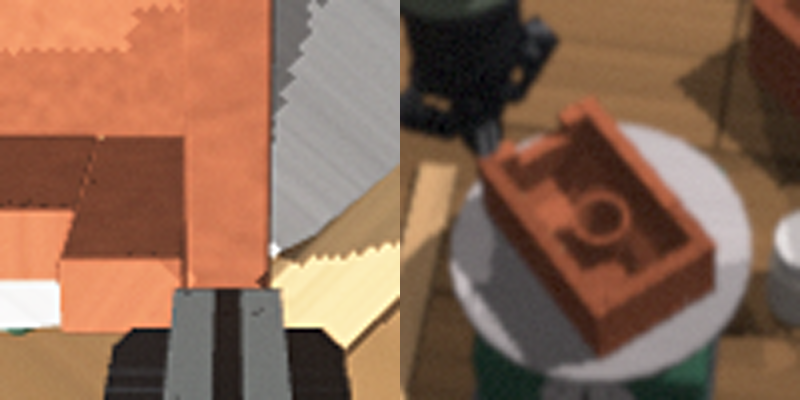

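The left crop shows the tips directly over the corner (230,290). Wrist depth puts the visible tip edge at about z 0.184, still above the rim at 0.166. I'll keep descending by force.

```bash
python3 -m inch '[[0,0,0.007,0,0,0,0],[0,0,0.01,0,0,0,0],[0,0,0.01,0,0,0,0]]'|sed -n 2p; python3 fz.py; python3 -m inch '[[0,0,0.007,0,0,0,0],[0,0,0.01,0,0,0,0],[0,0,0.01,0,0,0,0]]'|sed -n 2p; python3 fz.py
```

```text
position: [0.558, -0.1089, 0.1754]
F [-0.37  0.08  0.17] [0.14 0.32 0.34] pos [ 0.558  -0.1089  0.1755] rim 0.166 1868 7.975
position: [0.558, -0.1089, 0.1734]
F [-0.32  0.33 -0.24] [0.46 0.49 0.21] pos [ 0.558  -0.1089  0.1735] rim 0.166 1879 8.65
```

```bash
python3 - <<'E'
from h import *
for n in('scene','top'):
    f=grab(n);P=pts(f);s=bot.observe()['position']
    d=np.hypot(P[...,0]-s[0],P[...,1]-s[1]);m=(d<.03)&(P[...,2]>.168)&(P[...,2]<.23)
    im=f['img'].astype(int);g=m&(abs(im[...,0]-im[...,2])<30)
    print(n,g.sum(),np.sort(P[g][:,2])[:12].round(4), P[g][np.argsort(P[g][:,2])[:5]].round(3).tolist())
E
```

```text
scene 102 [0.1773 0.1837 0.1842 0.1848 0.1877 0.1886 0.1886 0.1911 0.1914 0.1915
 0.1935 0.1936] [[0.566, -0.109, 0.177], [0.566, -0.102, 0.184], [0.57, -0.104, 0.184], [0.564, -0.103, 0.185], [0.569, -0.104, 0.188]]
top 0 [] []
```

```bash
for i in 1 2; do :; done; python3 -m inch '[[0,0,0.01,0,0,0,0],[0,0,0.02,0,0,0,0],[0,0,0.02,0,0,0,0]]'|sed -n 2p; python3 fz.py; python3 -m inch '[[0,0,0.01,0,0,0,0],[0,0,0.015,0,0,0,0],[0,0,0.015,0,0,0,0]]'|sed -n 2p; python3 fz.py
```

```text
position: [0.5579, -0.1089, 0.1693]
F [ 0.2  -0.04  0.06] [0.62 0.28 0.31] pos [ 0.558  -0.1089  0.1695] rim 0.166 1917 9.425
position: [0.558, -0.1089, 0.1664]
F [0.17 0.17 0.02] [0.43 0.48 0.45] pos [ 0.558  -0.1089  0.1665] rim 0.166 1941 10.1
```

```bash
python3 -m inch '[[0,0,0.01,0,0,0,0],[0,0,0.015,0,0,0,0],[0,0,0.015,0,0,0,0]]'|sed -n 2p; python3 fz.py; python3 -m inch '[[0,0,0.01,0,0,0,0],[0,0,0.01,0,0,0,0],[0,0,0.01,0,0,0,0]]'|sed -n 2p; python3 fz.py
```

```text
position: [0.558, -0.1089, 0.1634]
F [-0.01  0.08  0.35] [0.29 0.36 0.53] pos [ 0.558  -0.1089  0.1635] rim 0.166 1947 10.775
position: [0.558, -0.1089, 0.1615]
F [-0.19  0.11 -0.06] [0.24 0.27 0.61] pos [ 0.558  -0.1089  0.1615] rim 0.166 1945 11.45
```

```bash
python3 - <<'E'
from h import *
import rel
f=grab('wrist')
P=pts(f);a=np.radians(rel.YAW)
M=np.array([[np.cos(a),-np.sin(a)],[np.sin(a),np.cos(a)]])
T=(P[...,:2]-rel.C)@M*1e3
for u in(270,280): print(u,[(v,np.round(T[v,u],1).tolist(),round(P[v,u,2]*1e3,1)) for v in range(228,264,2)])
g=grab('scene')
A=cv2.resize(f['img'][180:280,220:320,::-1],(400,400),interpolation=cv2.INTER_CUBIC)
B=cv2.resize(g['img'][175:225,215:265,::-1],(400,400),interpolation=cv2.INTER_CUBIC)
cv2.imwrite('pics/w4.png',np.hstack([A,B]))
E
```

```text
270 [(228, [51.7, 41.0], np.float64(164.8)), (230, [52.6, 41.0], np.float64(165.4)), (232, [53.0, 41.1], np.float64(167.0)), (234, [54.6, 41.0], np.float64(165.8)), (236, [55.8, 41.0], np.float64(165.5)), (238, [56.5, 41.0], np.float64(166.4)), (240, [57.4, 41.0], np.float64(166.8)), (242, [58.3, 41.0], np.float64(167.2)), (244, [60.2, 41.0], np.float64(165.3)), (246, [61.2, 41.0], np.float64(165.6)), (248, [61.9, 41.0], np.float64(166.5)), (250, [62.9, 41.0], np.float64(166.7)), (252, [62.2, 41.1], np.float64(170.5)), (254, [62.5, 41.1], np.float64(172.0)), (256, [62.4, 41.1], np.float64(174.5)), (258, [62.1, 41.2], np.float64(177.1)), (260, [61.9, 41.2], np.float64(179.6)), (262, [62.2, 41.3], np.float64(181.1))]
280 [(228, [-4.5, 44.3], np.float64(309.3)), (230, [52.7, 46.0], np.float64(165.2)), (232, [53.9, 46.0], np.float64(164.7)), (234, [54.8, 46.0], np.float64(165.3)), (236, [55.2, 46.0], np.float64(166.9)), (238, [56.6, 46.0], np.float64(166.1)), (240, [57.2, 46.0], np.float64(167.1)), (242, [58.7, 46.0], np.float64(166.4)), (244, [59.9, 46.0], np.float64(166.0)), (246, [60.9, 46.0], np.float64(166.3)), (248, [62.4, 46.0], np.float64(165.4)), (250, [63.2, 46.0], np.float64(166.1)), (252, [61.6, 46.0], np.float64(171.7)), (254, [61.8, 45.9], np.float64(173.6)), (256, [62.0, 45.9], np.float64(175.2)), (258, [61.8, 45.9], np.float64(177.8)), (260, [62.1, 45.9], np.float64(179.3)), (262, [62.0, 45.9], np.float64(181.4))]
```

View pics/w4.png

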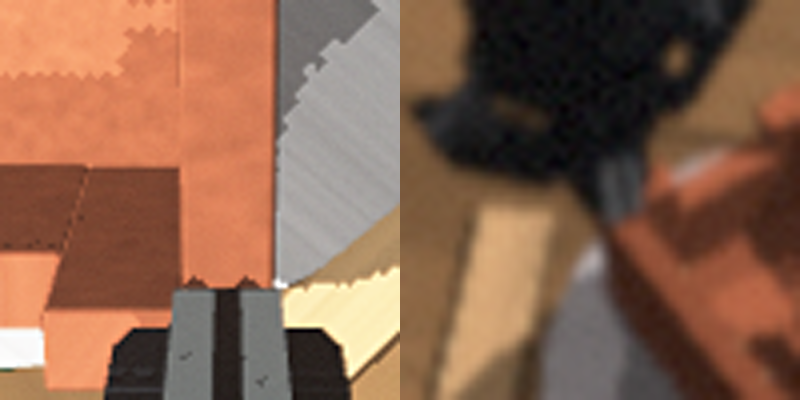

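Left crop: the pad shadows are almost closed at (230,285), so the tip is about 2–3 mm above the rim.

```bash
python3 -m inch '[[0,0,0.01,0,0,0,0],[0,0,0.0125,0,0,0,0],[0,0,0.0125,0,0,0,0]]'|sed -n 2p; python3 fz.py; python3 -m inch '[[0,0,0.007,0,0,0,0],[0,0,0.0075,0,0,0,0],[0,0,0.0075,0,0,0,0]]'|sed -n 2p; python3 fz.py
```

```text
position: [0.5581, -0.1089, 0.1591]
F [ 0.79 -0.44  2.53] [0.39 0.48 0.35] pos [ 0.5581 -0.109   0.1591] rim 0.1642 1951 12.225
position: [0.5581, -0.109, 0.1576]
F [ 0.96 -0.78  4.08] [0.65 0.56 0.47] pos [ 0.5581 -0.109   0.1576] rim 0.1626 1946 12.9
```

Contact began at TCP z≈0.161 (1.2 N/mm as stated). I'll ease to about 3 N and trace along the first long wall.

```bash
python3 -m inch '[[0,0,-0.005,0,0,0,0],[0.008,0,-0.005,0,0,0,0],[0.025,0,-0.005,0,0,0,0],[0.045,0,-0.005,0,0,0,0],[0.065,0,-0.005,0,0,0,0],[0.085,0,-0.005,0,0,0,0],[0.105,0,-0.005,0,0,0,0],[0.125,0,-0.005,0,0,0,0],[0.145,0,-0.005,0,0,0,0],[0.165,0,-0.005,0,0,0,0],[0.185,0,-0.005,0,0,0,0],[0.205,0,-0.005,0,0,0,0],[0.225,0,-0.005,0,0,0,0],[0.24,0,-0.005,0,0,0,0],[0.24,0,-0.005,0,0,0,0]]'; python3 fz.py; python3 rel.py -.072 .044 .1586
```

```text
clock: 14.78
position: [0.5929, -0.0751, 0.1585]
tool_rot: [3.141, -0.001, 0.767]
force: [1.5, 0.4, 3.3]
grip_width: 0.0002
finger_force: 1.4
F [1.23 1.45 3.14] [0.34 0.43 0.59] pos [ 0.5928 -0.0753  0.1586] rim 0.1636 1944 15.075
[[ 4.815e-01  1.000e-04  1.000e-04]
 [ 1.000e-04 -2.000e-04 -5.000e-04]]
[-0.35074509  0.63012937  0.56543307  1.76124748 -0.42454967  0.87412481
 -0.39844642] [ 0.59271148 -0.07546851  0.15858112] [ 3.14149496e+00 -3.76290810e-04  7.67145507e-01] [1.92196391 0.90594951 3.55742529] 15.075
```

```bash
cat > chk.py <<'E'
from h import *
import rel
f=grab('wrist');P=pts(f);a=np.radians(rel.YAW)
M=np.array([[np.cos(a),-np.sin(a)],[np.sin(a),np.cos(a)]])
T=(P[...,:2]-rel.C)@M*1e3;im=f['img'].astype(int)
m=(im[...,0]>im[...,2]*1.7+20)&(abs(P[...,2]-.1636)<.004);t=T[m];t=t[(abs(t[:,0])<90)&(abs(t[:,1])<60)]
for n,k,ax in(('+y',t[(abs(t[:,0])<55)&(t[:,1]>30)],1),('-y',t[(abs(t[:,0])<55)&(t[:,1]<-30)],1),('-x',t[(t[:,0]<-55)&(abs(t[:,1])<30)],0)):
    if len(k)>30: print(n,len(k),np.percentile(k[:,ax],[3,50,97]).round(1),np.polyfit(k[:,1-ax],k[:,ax],1).round(3))
E
python3 chk.py
```

```text
+y 3636 [38.9 44.5 49.9] [-2.0000e-03  4.4363e+01]
-y 5409 [-48.6 -42.6 -37.3] [-1.0000e-03 -4.2723e+01]
-x 4397 [-76.1 -70.5 -64.9] [ -0.   -70.52]
```

The trough hasn't shifted. I'll continue to the plain-end corner, then along the short wall.

```bash
python3 -m inch '[[0.008,0,0,0,0,0,0],[0.025,0,0,0,0,0,0],[0.05,0,0,0,0,0,0],[0.075,0,0,0,0,0,0],[0.1,0,0,0,0,0,0],[0.125,0,0,0,0,0,0],[0.15,0,0,0,0,0,0],[0.175,0,0,0,0,0,0],[0.2,0,0,0,0,0,0],[0.225,0,0,0,0,0,0],[0.25,0,0,0,0,0,0],[0.275,0,0,0,0,0,0],[0.3,0,0,0,0,0,0],[0.33,0,0,0,0,0,0],[0.36,0,0,0,0,0,0],[0.39,0,0,0,0,0,0],[0.42,0,0,0,0,0,0],[0.45,0,0,0,0,0,0],[0.47,0,0,0,0,0,0],[0.48,0,0,0,0,0,0]]'; python3 fz.py; python3 rel.py -.072 -.044 .1586
```

```text
clock: 17.62
position: [0.6618, -0.0088, 0.1584]
tool_rot: [-3.142, 0.0, 0.767]
force: [-1.5, -0.9, 2.3]
grip_width: 0.0003
finger_force: 1.5
F [0.22 0.51 2.77] [0.63 0.55 0.25] pos [ 0.6619 -0.0087  0.1586] rim nan 0 17.925
[[ 6.000e-04 -4.396e-01  2.000e-04]
 [ 1.000e-04 -4.000e-04 -5.000e-04]]
[-0.41755557  0.72622286  0.55882547  1.57840276 -0.44295846  0.96543499
 -0.52031651] [ 0.66188039 -0.0087058   0.15864043] [ 3.14148278e+00 -6.74966134e-04  7.67223890e-01] [1.25253543 0.48279756 2.92253016] 17.925
  return _methods._mean(a, axis=axis, dtype=dtype,
  ret = ret.dtype.type(ret / rcount)
```

```bash
python3 -m inch '[[0,-0.008,0,0,0,0,0],[0,-0.025,0,0,0,0,0],[0,-0.05,0,0,0,0,0],[0,-0.075,0,0,0,0,0],[0,-0.1,0,0,0,0,0],[0,-0.125,0,0,0,0,0],[0,-0.15,0,0,0,0,0],[0,-0.175,0,0,0,0,0],[0,-0.2,0,0,0,0,0],[0,-0.225,0,0,0,0,0],[0,-0.25,0,0,0,0,0],[0,-0.275,0,0,0,0,0],[0,-0.3,0,0,0,0,0],[0,-0.325,0,0,0,0,0],[0,-0.35,0,0,0,0,0],[0,-0.375,0,0,0,0,0],[0,-0.4,0,0,0,0,0],[0,-0.42,0,0,0,0,0],[0,-0.438,0,0,0,0,0],[0,-0.438,0,0,0,0,0]]'; python3 fz.py 2>/dev/null; python3 rel.py .072 -.044 .1586
```

```text
clock: 20.42
position: [0.6005, 0.0545, 0.1584]
tool_rot: [-3.141, 0.0, 0.767]
force: [-1.7, 2.0, 3.2]
grip_width: 0.0
finger_force: 1.5
F [-1.23  1.94  2.97] [0.74 0.35 0.29] pos [0.6007 0.0544 0.1584] rim nan 0 20.725
[[-7.179e-01 -6.000e-04 -8.000e-04]
 [-2.000e-04  1.000e-04 -5.000e-04]]
[-0.56841609  0.64145718  0.57348029  1.74539601 -0.43346891  0.88418335
 -0.60908573] [0.60080297 0.05419679 0.15842805] [-3.14125256e+00  9.25770213e-05  7.67090651e-01] [-0.50332919  2.40889772  3.46053618] 20.725
```

```bash
python3 -m inch '[[-0.008,0,0,0,0,0,0],[-0.025,0,0,0,0,0,0],[-0.05,0,0,0,0,0,0],[-0.075,0,0,0,0,0,0],[-0.1,0,0,0,0,0,0],[-0.125,0,0,0,0,0,0],[-0.15,0,0,0,0,0,0],[-0.175,0,0,0,0,0,0],[-0.2,0,0,0,0,0,0],[-0.225,0,0,0,0,0,0],[-0.25,0,0,0,0,0,0],[-0.275,0,0,0,0,0,0],[-0.3,0,0,0,0,0,0],[-0.325,0,0,0,0,0,0],[-0.35,0,0,0,0,0,0],[-0.36,0,0,0,0,0,0]]'; python3 fz.py 2>/dev/null; python3 chk.py; python3 rel.py .072 -.044 .1586
```

```text
clock: 22.72
position: [0.5488, 0.0039, 0.1585]
tool_rot: [-3.142, 0.0, 0.767]
force: [1.1, 0.8, 2.5]
grip_width: 0.0001
finger_force: 1.4
F [-1.14 -1.59  3.01] [0.81 0.92 0.63] pos [0.5488 0.0038 0.1584] rim 0.1634 1945 23.025
+y 4762 [38.2 43.3 49.4] [5.0000e-03 4.3449e+01]
-y 2350 [-48.8 -43.5 -38.1] [ 1.0000e-03 -4.3428e+01]
-x 3754 [-76.6 -71.  -65. ] [ 2.0000e-03 -7.0868e+01]
[[-3.565e-01 -1.300e-03 -8.000e-04]
 [-1.000e-04  4.000e-04 -6.000e-04]]
[-0.52748356  0.56235985  0.58333708  1.88982196 -0.41590945  0.81262593
 -0.52711531] [0.54886117 0.00391754 0.15838651] [-3.14147507e+00  6.27279298e-04  7.66951989e-01] [-1.33848722 -2.99936439  2.42857929] 23.075
```

Everything is steady. I'll trace to the last corner, then lift off straight up.

```bash
python3 -m inch '[[-0.008,0,0,0,0,0,0],[-0.025,0,0,0,0,0,0],[-0.05,0,0,0,0,0,0],[-0.075,0,0,0,0,0,0],[-0.1,0,0,0,0,0,0],[-0.125,0,0,0,0,0,0],[-0.15,0,0,0,0,0,0],[-0.175,0,0,0,0,0,0],[-0.2,0,0,0,0,0,0],[-0.225,0,0,0,0,0,0],[-0.25,0,0,0,0,0,0],[-0.275,0,0,0,0,0,0],[-0.3,0,0,0,0,0,0],[-0.325,0,0,0,0,0,0],[-0.345,0,0,0,0,0,0],[-0.36,0,0,0,0,0,0],[-0.36,0,0,0,0,0,0],[-0.36,0,0,0,0,0,0]]'; python3 fz.py 2>/dev/null; python3 rel.py .072 -.044 .1586
```

```text
clock: 25.32
position: [0.4969, -0.0461, 0.1584]
tool_rot: [-3.141, 0.001, 0.767]
force: [-1.5, -1.5, 2.6]
grip_width: -0.0003
finger_force: 1.5
F [-1.53 -1.82  2.99] [0.74 0.5  0.5 ] pos [ 0.4971 -0.0459  0.1584] rim 0.1635 1945 25.625
[[ 0.0026 -0.001  -0.0008]
 [-0.0001  0.0002 -0.0006]]
[-0.46879431  0.48967528  0.59512441  2.01520446 -0.39650657  0.75115398
 -0.43694018] [ 0.49711544 -0.04586383  0.15843594] [-3.14147451e+00  2.51942839e-04  7.67075438e-01] [-2.01534884 -1.8068774   3.16721258] 25.625
```

```bash
python3 -m inch '[[0,0,-0.02,0,0,0,0],[0,0,-0.06,0,0,0,0],[0,0,-0.15,0,0,0,0],[0,0,-0.3,0,0,0,0],[0,0,-0.45,0,0,0,0],[0,0,-0.55,0,0,0,0],[0,0,-0.6,0,0,0,0],[0,0,-0.6,0,0,0,0],[0,0,-0.6,0,0,0,0]]'; python3 - <<'E'
from h import *
f=grab('scene');P=pts(f)
Q=P[172:262,225:315].reshape(-1,3);q=Q[(Q[:,2]>.155)&(Q[:,2]<.175)]
print(np.median(q[:,2]),cv2.minAreaRect((q[:,:2]*1000).astype(np.float32)));cv2.imwrite('pics/end.png',f['img'][...,::-1])
E
```

```text
clock: 26.75
position: [0.4969, -0.0458, 0.2779]
tool_rot: [-3.141, 0.001, 0.767]
force: [-0.4, -0.3, -1.0]
grip_width: -0.0002
finger_force: 0.0
0.1641573723550531 ((580.6998291015625, -27.12774658203125), (159.27536010742188, 101.50544738769531), 44.04777526855469)
```

View pics/end.png

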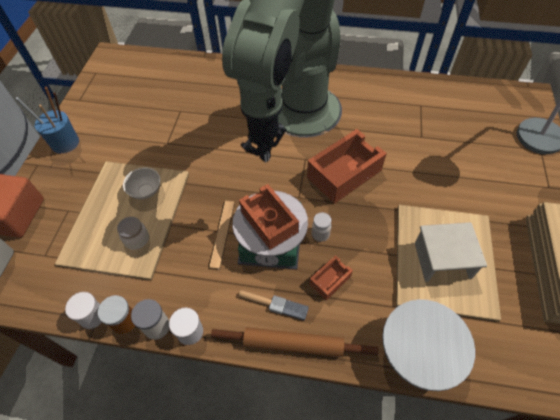

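The trough at (268,217) is unmoved (within 0.5 mm and 0.3°), the cup is in place, and the gripper is clear at (262,140).

```bash
python3 -c "
from workcell import bot
print(bot.job_done())"
```

```text
the job is handed in; nothing more can be done
None
```

I traced the trough's rim anticlockwise from notch corner to notch corner at about 3 N (briefly about 4 N at first touch), then lifted off and handed the job in at about 27 s; the final picture shows the trough unmoved and the cup still in it.

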